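# Slide a carved printing block into the bench holding frame

### The arm

A 7-joint arm with a two-finger parallel gripper is mounted at the origin on the work surface. World frame = base frame: x ahead of the robot, y to its left, z up, the work surface at z = 0. Lengths are in mm, angles in rad, forces in N, time in s.
With the tool pointing down it reaches from about 425 to 875 mm from the base axis. Payload 8.4 kg.
Tool frame: the origin (TCP) lies on the centre line of the jaws, within the pads' length; the fingertips stand 19 mm ahead of it and the grasp point (between the pads) is the TCP (env.finger_overhang is the distance from the TCP to the fingertips, in mm); z points along the fingers, y is the line along which they close (so a half turn about z gives the same grasp; the last joint's range is limited). The gripper opens to 85 mm and grips with 20 to 120 N. Pads are 22 mm wide; open, the fingers measure 114 mm over their backs; the gripper's body (76 mm by 85 mm) begins 54 mm behind the grasp point. The pads swing forward as they close: fully open they stand 13 mm farther back than shut.
Start: joints at [-1.332, 0.333, 0.04, 1.465, -0.013, 1.343, -0.059], TCP at [215.418, 613.236, 211.108] pointing down, gripper open.
Joint ranges: [-2.58, 2.58], [-0.38, 2.09], [-1.3, 1.39], [0.25, 2.4], [-1.5, 4.64], [0.08, 2.09], [-2.65, 2.65]. Speed limits (rad/s): [2.22, 2.22, 2.79, 2.79, 3.14, 3.14, 3.14].

### API

Orientations are given as a 3x3 rotation matrix whose columns are the frame's x, y, z axes.
In Python, from workcell import telemetry, imaging, env gives the robot as it stands.
- The arm moves only by the tool play_rows, never from a script. Its arguments are lists of equal length, an entry for each row: "delta_pos": the shift along the tool's x, y, z in m, a list of three; "roll": the turn about the tool's z in rad; "grip": the opening, from 0 (shut) to 1 (fully open). A call has 1 to 20 rows; each row is the pose to reach, as a shift and turn from the pose commanded when the call began, along the tool's axes at that moment; what a row does not reach only later rows make up. A row lasts 1/10 s, in which the tool goes at most 50 mm and 8.59 degrees, less where a joint would pass 70% of its speed; a pose out of reach is approached as far as the arm can. A call with a gripper value outside its range is refused whole. The fingers move at their own pace and stop on an object; "grip_force" is the grip in N (left out, the last holds). Time passes only in rows, so rows that repeat a pose let the fingers close. It gives the time, the measured TCP pose, the force, the opening and the grip force at its end, in the units of the state.
- telemetry.get_obs(): the state, without advancing time (a new reading comes with each control period).
- imaging.capture(name): name is "side" or "top" or "wrist"; returns the picture (420x560x3 uint8, blue, green, red); there is no depth.
- imaging.camera_params(name): a dict with "fx", "fy", "cx", "cy" (pixels), "position" and "orientation" of the camera in the world. Camera axes: x right, y down, z forward; pixel columns grow to the right and rows downward; lengths in mm; the calibration is good to about 2 mm. A picture is of the moment at which its call begins: read the wrist's pose just before it. camera_params takes no time and is no camera call; for the wrist camera it gives the pose at the moment of the call.
- env.sign_off(): hands the job in; it is judged then, once.
The state is a dict: "time": time; "joint_pos": joint angles; "dq": joint speeds; "tau": joint torques, N m; "tcp_pos": TCP position; "ee_rot": TCP orientation; "wrist_force": force on the tool from outside, world axes, zero at the start; "moment": the same for the moment, N m; "grip_width": opening from 0.0 (shut) to 1.0 (fully open); "grip_force": force on a finger pad.
Only numpy, scipy, OpenCV 4.12 (cv2) and the standard library are available. Lean on these libraries where they do the work, as an engineer would, in place of code of your own. Each camera call takes 0.05 s, during which the arm holds its last target. There are 200 camera calls.

### The job

Pick up the carved printing block and slide it, body first and carving up, along the board of the holding frame, in under the lips of its two rails, until it sits fully home against the end stop; then let go of it. Do not ram or press it hard against the frame, and leave the whetstone, mallet and brush pot where they are. The rails are adjustable sideways and stand somewhat to the left or right of the board's middle, so find by touch (or by eye) where the channel really is.

Things in the scene. Friction and masses are not known exactly. Their poses are not given: they have to be found in the camera images.
- block: Wooden printing block lying flat, carved face up. Body 90 (x) by 110 (y) by 26 mm thick; a stub handle 28 mm wide (x), from z = 2 to 24 mm, runs from the body's -y end (y = -55 mm) to y = -130 mm. 0.2 to 0.35 kg. Origin: centre of the underside of the body without handle; +y points away from the handle, to the leading end; z up.
- frame: Holding frame fixed to the bench: plywood board 176 (x) by 250 (y) by 12 mm thick. Two joined wooden rails stand on it, parallel to y, from the mouth (y = -5 mm) to the end stop (y = +105 mm); the bare board from y = -125 to -5 mm is an apron to set the block on. Insertion is along +y; the block is home with its origin at y = +50, z = 12 mm. Origin: centre of the board's underside.
- mouth (a point): On the board's top, on the board's middle line (not the channel's), level with the rails' open ends; axes as the frame. The channel between the rails is 92.4 mm wide (block 90), with a lead-in of 2.5 mm per side over the first 12 mm. Its middle lies anywhere from 14 mm left to 14 mm right (x) of this point: the offset is not told; feel or see it.
- lips (a point): On the board's middle line, at y = +50 mm of the frame, at the height of the lips' top, 49.5 mm above the bench; axes as the frame. Each rail is 22 mm wide; its lip reaches 11 mm inwards over the block, underside 40.5 mm above the bench. Open gap between the lips 70.4 mm, centred on the channel: closed fingertips can feel both lips from inside.
- stop (a point): Middle of the end stop bar's inner face, at the board's top; axes as the frame. The bar is 150 mm wide, 20 mm thick, its top 46 mm above the bench. The block's leading end rests against it when home.
- whetstone: Bystander: grey stone on a dark wooden base, 70 by 200 by 42 mm high; origin centre of underside. Leave alone.
- mallet: Bystander: wooden mallet lying on its side, head 60 by 100 by 60 mm, handle 140 mm long along -x from the head; origin under the head's centre. Leave alone.
- brushpot: Bystander: blue ceramic pot, 76 mm wide, 100 mm high; origin centre of underside. Leave alone.
Things that resemble listed ones, but are neither listed nor needed, are in the scene too. What is meant by the block is not orange or purple, and is the smaller of those in its own colour.

How it is judged:
By the outcome, as a careful person would: the job done as asked, in the order asked, and still so for the second after the job is handed in, with the robot touching nothing.
It also fails if it takes over 64 s, if anything falls off the work surface, if the arm or the gripper's body presses on something with over 40 N, if the wrist force passes 120 N, or if a joint passes its speed limit or range.

## Working session

There is one attempt and no reset: what is moved stays moved. The work goes in short steps, Python scripts to look and compute and a tool call to move; the robot and the scene stay as the last step left them, time stands still between calls to the robot, and variables do not carry over. Pictures are saved under pics/ and viewed, at most 10 in all, crops included, and the job is handed in when it is done.

Besides the shell and the picture viewer there is one more tool, called as name(argument=value, ...), one argument or row to a line, values as JSON. play_rows: Moves the arm, as the interface text tells. Its arguments: {"type":"object","properties":{"delta_pos":{"type":"array"},"roll":{"type":"array"},"grip":{"type":"array"},"grip_force":{"type":"number"}},"required":["delta_pos","roll","grip"]}

```bash
mkdir -p pics
cat > h.py <<'E'
import numpy as np,cv2
from workcell import telemetry, imaging, env
def snap(n,f):
    p=imaging.camera_params(n); im=imaging.capture(n); cv2.imwrite('pics/'+f,im); return im,p
def ray(p,u,v,z):
    d=np.array(p['orientation'])@np.array([(u-p['cx'])/p['fx'],(v-p['cy'])/p['fy'],1.]); o=np.array(p['position'])
    return o+d*(z-o[2])/d[2]
def proj(p,X):
    c=np.array(p['orientation']).T@(np.array(X,float)-np.array(p['position'])); return p['fx']*c[0]/c[2]+p['cx'],p['fy']*c[1]/c[2]+p['cy']
E
python3 - <<'E'
from h import *
for n in('top','side'):
    im,p=snap(n,n+'1.png'); print(n,p)
o=telemetry.get_obs();print(o['tcp_pos'],o['ee_rot'],o['time'])
E
```

```text
top {'fx': 435.50422684457897, 'fy': 435.50422684457897, 'cx': 275.9706271112607, 'cy': 202.38246029520903, 'position': array([ 469.85933881,  -61.30795572, 1362.78487793]), 'orientation': array([[ 0.00630946, -0.99805339,  0.06204525],
       [-0.99995296, -0.00675421, -0.00696098],
       [ 0.0073665 , -0.06199841, -0.99804906]])}
side {'fx': 436.91141340016566, 'fy': 436.91141340016566, 'cx': 285.6900883297551, 'cy': 209.68781115154036, 'position': array([  78.45627653, -806.22775149, 1014.8194485 ]), 'orientation': array([[ 0.83332001, -0.40943604,  0.37140261],
       [-0.5527554 , -0.60956301,  0.56823799],
       [-0.00626382, -0.67881888, -0.73427903]])}
[215.3065652  612.83290374 210.2986978 ] [[-9.43487505e-01  3.31407888e-01 -3.72767753e-04]
 [ 3.31408072e-01  9.43486386e-01 -1.45944439e-03]
 [-1.31970085e-04 -1.50050579e-03 -9.99998866e-01]] 0.1
```

View pics/top1.png

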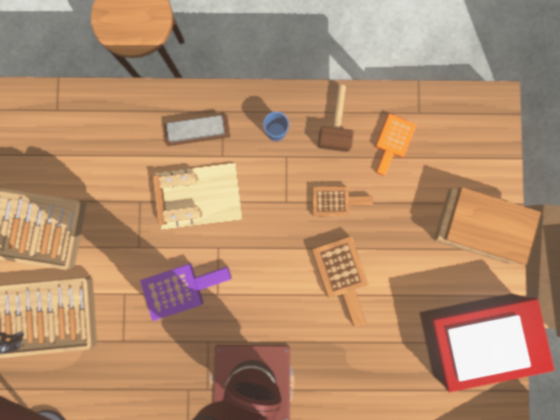

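View pics/side1.png

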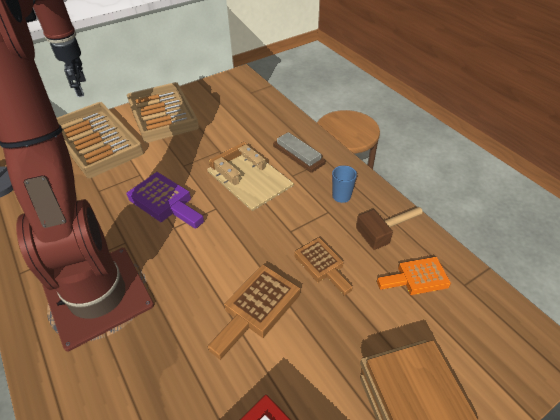

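The top view shows the block (the smaller brown one) at about (330,201) with its handle to the right. The frame is at (198,195) with its stop on the left, and the larger decoy is at (341,268). I'll enlarge this area.

Run:
```python
import cv2,numpy as np
im=cv2.imread('pics/top1.png')
a=cv2.resize(im[155:237,148:248],None,fx=7,fy=7,interpolation=cv2.INTER_CUBIC)[:,:700]
cv2.imwrite('pics/c1.png',a)
b=cv2.resize(im[175:225,300:380],None,fx=9,fy=9,interpolation=cv2.INTER_CUBIC)
cv2.imwrite('pics/c2.png',b)
```

```text
(no output)
```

View pics/c1.png

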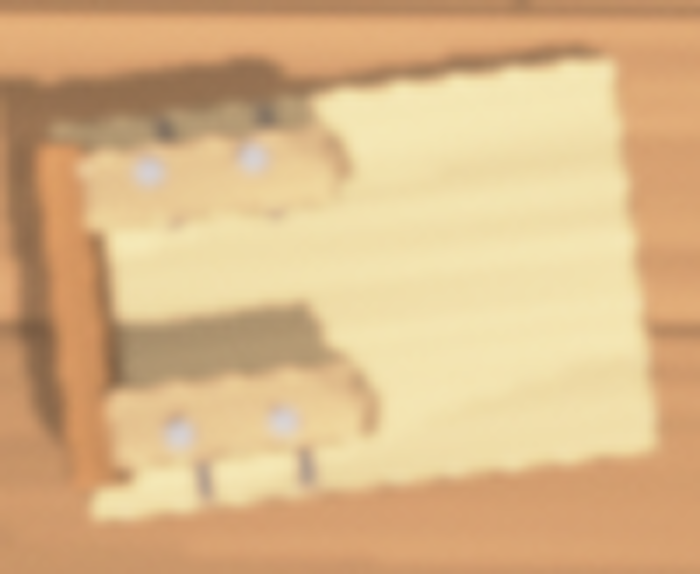

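View pics/c2.png

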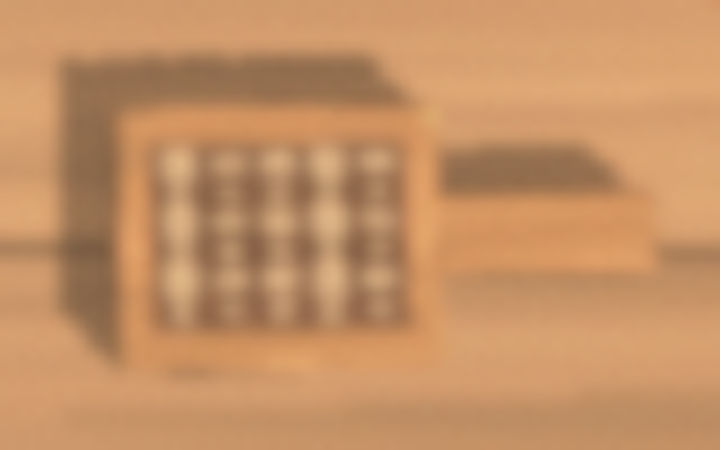

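Run:
```python
from h import *
p=imaging.camera_params('top')
def F(x,y,z):return ray(p,148+(x+.5)/7-.5,155+(y+.5)/7-.5,z)
def B(x,y,z):return ray(p,300+(x+.5)/9-.5,175+(y+.5)/9-.5,z)
for n,x,y,z in [('TR',612,62,12),('BR',655,450,12),('BL',92,518,12),('stopTL',40,147,46),('stopBLouter',78,483,46),('stopTinner',78,147,46),('stopBinner',108,480,46),
 ('lipU1',100,228,49.5),('lipU2',310,203,49.5),('lipL1',110,398,49.5),('lipL2',330,358,49.5),('outU1',85,160,49.5),('outU2',320,128,49.5),('outL1',115,470,49.5),('outL2',360,435,49.5)]:
    print(n,F(x,y,z).round(1))
for n,x,y,z in [('bTL',118,105,26),('bTR',434,106,26),('bBR',437,368,26),('bBL',122,370,26),('hT',655,193,24),('hB',655,270,24),('hTi',440,190,24),('hBi',440,268,24)]:
    print(n,B(x,y,z).round(1))
```

```text
TR [674.8  58.   12. ]
BR [502.   36.9  12. ]
BL [470.3 284.9  12. ]
stopTL [630.7 302.3  46. ]
stopBLouter [485.3 282.6  46. ]
stopTinner [630.8 285.9  46. ]
stopBinner [486.7 269.7  46. ]
lipU1 [595.3 274.7  49.5]
lipU2 [606.8 184.4  49.5]
lipL1 [521.9 268.7  49.5]
lipL2 [539.8 174.5  49.5]
outU1 [624.8 281.8  49.5]
outU2 [639.4 180.6  49.5]
outL1 [491.  265.9  49.5]
outL2 [506.7 161.   49.5]
bTL [ 603.7 -183.5   26. ]
bTR [ 604.1 -291.9   26. ]
bBR [ 514.2 -292.6   26. ]
bBL [ 512.9 -185.    26. ]
hT [ 574.8 -368.1   24. ]
hB [ 548.4 -367.9   24. ]
hTi [ 575.4 -294.2   24. ]
hBi [ 548.6 -294.1   24. ]
```

Run:
```python
from h import *
p=imaging.camera_params('wrist');o=telemetry.get_obs();R=np.array(o['ee_rot'])
print(p['fx'],p['cx'],p['cy'],R.T@(p['position']-np.array(o['tcp_pos'])),R.T@p['orientation'],o['wrist_force'])
```

```text
370.1546728460876 279.120874269278 208.4493989329802 [ 7.32103624e+01  7.95920512e-02 -1.62321640e+02] [[ 3.38605029e-04 -9.59041869e-01 -2.83264149e-01]
 [ 9.99999878e-01  4.26626271e-04 -2.49051882e-04]
 [ 3.59699110e-04 -2.83264030e-01  9.59041897e-01]] [ 0.95318448 -0.12522967 -0.5422256 ]
```

play_rows(
  delta_pos=[
    [-0.497,-0.324,0],
    [-0.497,-0.324,0],
    [-0.497,-0.324,0],
    [-0.497,-0.324,0],
    [-0.497,-0.324,0],
    [-0.497,-0.324,0],
    [-0.497,-0.324,0],
    [-0.497,-0.324,0],
    [-0.497,-0.324,0],
    [-0.497,-0.324,0],
    [-0.497,-0.324,0],
    [-0.497,-0.324,0],
    [-0.497,-0.324,0],
    [-0.497,-0.324,0],
    [-0.497,-0.324,0],
    [-0.497,-0.324,0],
  ],
  roll=[1.108,1.108,1.108,1.108,1.108,1.108,1.108,1.108,1.108,1.108,1.108,1.108,1.108,1.108,1.108,1.108],
  grip=[1,1,1,1,1,1,1,1,1,1,1,1,1,1,1,1],
)

```text
time: 1.7
tcp_pos: [576.2, 144.5, 211.0]
ee_rot: [[-0.127, 0.992, -0.001], [0.992, 0.127, 0.0], [0.0, -0.0, -1.0]]
wrist_force: [0.0, 0.7, 1.5]
grip_width: 0.999
grip_force: 0.0
```

Run:
```python
from h import *
im,p=snap('wrist','w1.png'); np.savez('w1.npz',**p)
o=telemetry.get_obs();print(o['tcp_pos'],o['ee_rot'],o['time'],p['position'])
```

```text
[576.30262762 144.26156531 211.04491175] [[-1.26943767e-01  9.91909843e-01 -3.77808067e-04]
 [ 9.91909825e-01  1.26943909e-01  3.79500521e-04]
 [ 4.24390736e-04 -3.26576308e-04 -9.99999857e-01]] 1.75 [566.38449408 216.52100476 373.29491732]
```

View pics/w1.png

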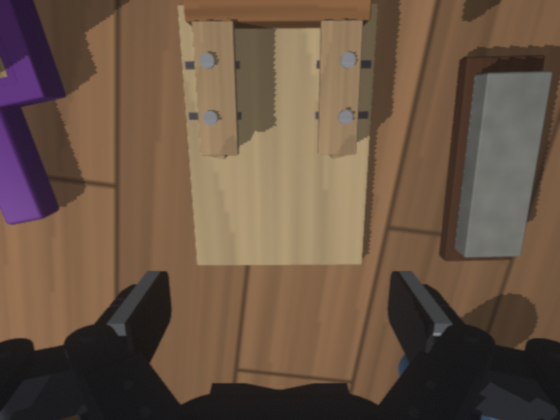

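The wrist view shows both rails almost central on the board: inner lip edges at columns about 237 and 320 (rows 20–155), and the board's apron edge from (197,265) to (362,264).

Run:
```python
from h import *
p=dict(np.load('w1.npz')); im=cv2.imread('pics/w1.png')
g=cv2.GaussianBlur(im,(3,3),0).astype(float)
def edge(row,c,w=6):
    d=np.abs(g[row,c-w+1:c+w+2]-g[row,c-w-1:c+w]).sum(1); d=d-np.percentile(d,30); d[d<0]=0
    k=d.argmax(); s=slice(max(k-2,0),k+3); return c-w+(np.arange(len(d))[s]*d[s]).sum()/d[s].sum()
def line(name,a,b,z,rows):
    P=[]
    for r in rows:
        c=int(round(a[0]+(b[0]-a[0])*(r-a[1])/(b[1]-a[1])));P.append(ray(p,edge(r,c),r,z)[:2])
    P=np.array(P);k=np.polyfit(P[:,1],P[:,0],1)
    res=np.abs(P[:,0]-np.polyval(k,P[:,1]))
    ok=res<=np.median(res)*2.5+.1;k=np.polyfit(P[ok,1],P[ok,0],1)
    print(name,'x@y=100,220:',np.polyval(k,[100,220]).round(2),'slope',k[0].round(4),'res',res.max().round(2),P[:,1].min().round(),P[:,1].max().round())
line('boardL',(190,150),(197,260),12,range(165,260,3))
line('boardR',(370,150),(362,260),12,range(165,258,3))
line('lipL',(236,25),(238,150),49.5,[r for r in range(30,140,3)])
line('lipR',(321,25),(319,150),49.5,[r for r in range(30,140,3)])
line('outL',(196,25),(201,150),49.5,[r for r in range(30,150,3)])
line('outR',(361,25),(357,150),49.5,[r for r in range(30,150,3)])
for u,v,z in[(197,265,12),(362,264,12),(220,155,49.5),(338,156,49.5),(215,27,12),(275,28,12),(340,28,12),(275,22,46),(200,22,46),(355,18,46)]:print(u,v,z,ray(p,u,v,z).round(1))
```

```text
boardL x@y=100,220: [491.65 475.57] slope -0.1341 res 0.34 45.0 143.0
boardR x@y=100,220: [668.41 652.28] slope -0.1344 res 0.31 71.0 166.0
lipL x@y=100,220: [543.82 527.7 ] slope -0.1344 res 0.38 180.0 264.0
lipR x@y=100,220: [613.51 597.72] slope -0.1316 res 1.79 188.0 273.0
outL x@y=100,220: [511.05 495.39] slope -0.1305 res 5.7 168.0 260.0
outR x@y=100,220: [648.69 632.06] slope -0.1386 res 4.78 185.0 277.0
197 265 12 [500.5  36.7  12. ]
362 264 12 [674.7  60.4  12. ]
220 155 49.5 [520.5 163.1  49.5]
338 156 49.5 [623.  175.4  49.5]
215 27 12 [501.3 269.9  12. ]
275 28 12 [554.4 275.9  12. ]
340 28 12 [611.7 283.3  12. ]
275 22 46 [555.  274.7  46. ]
200 22 46 [495.2 267.   46. ]
355 18 46 [618.1 285.7  46. ]
```

play_rows(
  delta_pos=[
    [-0.478,-0.076,0.05],
    [-0.478,-0.076,0.05],
    [-0.478,-0.076,0.05],
    [-0.478,-0.076,0.05],
    [-0.478,-0.076,0.05],
    [-0.478,-0.076,0.05],
    [-0.478,-0.076,0.05],
    [-0.478,-0.076,0.05],
    [-0.478,-0.076,0.05],
    [-0.478,-0.076,0.05],
    [-0.478,-0.076,0.05],
    [-0.478,-0.076,0.05],
    [-0.478,-0.076,0.05],
  ],
  roll=[0.127,0.127,0.127,0.127,0.127,0.127,0.127,0.127,0.127,0.127,0.127,0.127,0.127],
  grip=[1,1,1,1,1,1,1,1,1,1,1,1,1],
)

```text
time: 3.05
tcp_pos: [562.0, -339.0, 161.1]
ee_rot: [[-0.0, 1.0, 0.0], [1.0, 0.0, 0.001], [0.001, 0.0, -1.0]]
wrist_force: [0.5, 0.1, 0.2]
grip_width: 0.999
grip_force: 0.0
```

Run:
```python
from h import *
im,p=snap('wrist','w2.png'); np.savez('w2.npz',**p)
o=telemetry.get_obs();print(o['tcp_pos'],o['ee_rot'],o['time'],p['position'],o['wrist_force'])
```

```text
[ 562.13472165 -338.78106909  161.17624358] [[-8.58600930e-04  9.99999528e-01  4.54464537e-04]
 [ 9.99999154e-01  8.58156190e-04  9.77894970e-04]
 [ 9.77504507e-04  4.55303774e-04 -9.99999419e-01]] 3.1 [ 561.22147968 -266.3879484   323.44532576] [0.22543532 0.08541905 0.17429774]
```

View pics/w2.png

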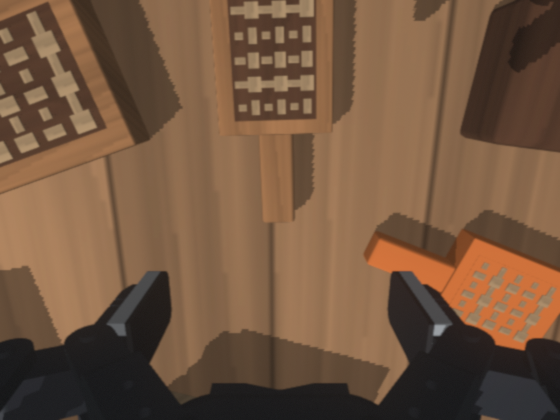

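The wrist view shows the block body at columns 217–332 with its trailing edge near row 130. The handle is at columns 262–294 and ends at row 221. The orange decoy's handle tip is at (368,250).

Run:
```python
from h import *
p=dict(np.load('w2.npz')); im=cv2.imread('pics/w2.png')
for n,u,v,z in[('bodyBL top',217,122,26),('bodyBR top',332,122,26),('bodyBL bot',219,135,0),('bodyBR bot',331,134,0),('bodyL',213,10,26),('bodyR',332,10,26),('hL',264,211,24),('hR',293,211,24),('hLend',263,222,2),('hRend',294,222,2),('hLroot',260,136,24),('hRroot',291,136,24),('decoy',148,140,26),('orange',367,255,24),('orange2',384,235,24)]:print(n,ray(p,u,v,z).round(1))
cv2.imwrite('pics/c3.png',cv2.resize(im[95:235,200:345],None,fx=4,fy=4,interpolation=cv2.INTER_CUBIC))
```

```text
bodyBL top [ 512.2 -283.7   26. ]
bodyBR top [ 602.3 -283.6   26. ]
bodyBL bot [ 509.1 -296.1    0. ]
bodyBR bot [ 605.5 -295.2    0. ]
bodyL [ 513.  -204.7   26. ]
bodyR [ 599.1 -204.6   26. ]
hL [ 548.2 -357.2   24. ]
hR [ 572.7 -357.2   24. ]
hLend [ 546.2 -374.4    2. ]
hRend [ 574.6 -374.4    2. ]
hLroot [ 545.6 -294.7   24. ]
hRroot [ 570.4 -294.7   24. ]
decoy [ 456.7 -297.7   26. ]
orange [ 637.9 -397.4   24. ]
orange2 [ 651.3 -378.7   24. ]
```

View pics/c3.png

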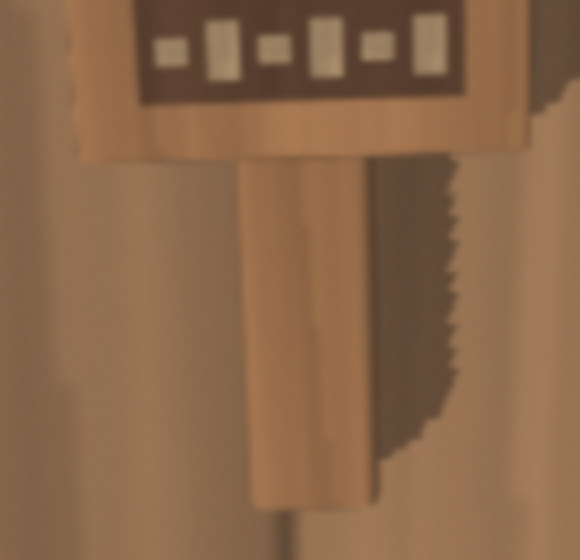

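Run:
```python
from h import *
p=dict(np.load('w2.npz'))
q=lambda x,y,z:ray(p,200+(x+.5)/4-.5,95+(y+.5)/4-.5,z).round(1)
for n,x,y,z in[('cL',80,160,26),('cR',528,150,26),('hLr',240,160,24),('hRr',366,157,24),('hLe',254,506,24),('hRe',376,503,24)]:print(n,q(x,y,z))
print(ray(p,213,10,26),ray(p,332,10,26))
```

```text
cL [ 513.8 -293.5   26. ]
cR [ 602.4 -291.4   26. ]
hLr [ 545.4 -293.6   24. ]
hRr [ 570.5 -293.    24. ]
hLe [ 547.3 -366.2   24. ]
hRe [ 573.3 -365.5   24. ]
[ 512.99802165 -204.67752634   26.        ] [ 599.07436553 -204.63415224   26.        ]
```

play_rows(
  delta_pos=[
    [0.016,-0.003,0.04],
    [0.016,-0.003,0.08],
    [0.016,-0.003,0.11],
    [0.016,-0.003,0.125],
    [0.016,-0.003,0.132],
    [0.016,-0.003,0.138],
    [0.016,-0.003,0.138],
    [0.016,-0.003,0.138],
    [0.016,-0.003,0.138],
    [0.016,-0.003,0.138],
    [0.016,-0.003,0.138],
    [0.016,-0.003,0.138],
    [0.016,-0.003,0.138],
    [0.016,-0.003,0.138],
  ],
  roll=[-0.026,-0.026,-0.026,-0.026,-0.026,-0.026,-0.026,-0.026,-0.026,-0.026,-0.026,-0.026,-0.026,-0.026],
  grip=[0.6,0.6,0.6,0.6,0.6,0.6,0.6,0.2,0.2,0.2,0.2,0.2,0.2,0.2],
  grip_force=70,
)

```text
time: 4.5
tcp_pos: [558.2, -324.9, 23.2]
ee_rot: [[-0.024, 1.0, -0.0], [1.0, 0.024, -0.0], [-0.0, -0.0, -1.0]]
wrist_force: [1.0, -0.0, -0.8]
grip_width: 0.199
grip_force: 0.0
```

Run:
```python
from h import *
im,p=snap('wrist','w3.png'); o=telemetry.get_obs(); print(o['tcp_pos'],o['grip_width'],o['grip_force'],o['wrist_force'])
```

```text
[ 558.12817921 -324.9034583    23.10429945] 0.19952251320297135 0.0 [-0.70033384 -0.21554742  0.0726873 ]
```

View pics/w3.png

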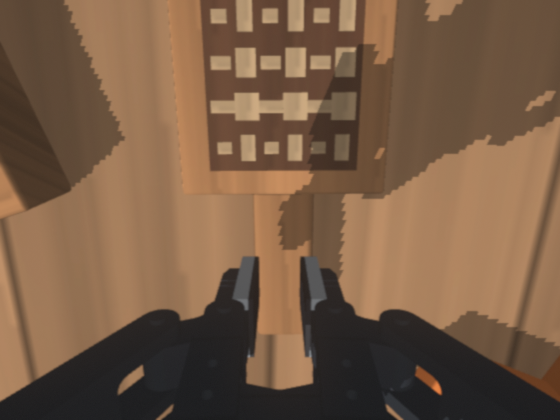

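The fingertips are visibly above the handle: the jaws closed to 17 mm over a 28 mm handle with no contact. The tips therefore sit higher than described, so I'll reopen and go lower in small steps, watching the force.

play_rows(
  delta_pos=[
    [0,0,0],
    [0,0,0],
    [0,0,0],
    [0,0,0],
    [0,0,0.004],
    [0,0,0.008],
    [0,0,0.012],
    [0,0,0.012],
  ],
  roll=[0,0,0,0,0,0,0,0],
  grip=[0.6,0.6,0.6,0.6,0.6,0.6,0.6,0.6],
)

```text
time: 5.35
tcp_pos: [557.6, -324.6, 10.2]
ee_rot: [[-0.024, 1.0, -0.001], [1.0, 0.024, 0.0], [0.0, -0.001, -1.0]]
wrist_force: [-0.7, 0.1, 0.2]
grip_width: 0.6
grip_force: 0.0
```

Run:
```python
from h import *
im,p=snap('wrist','w4.png'); im2,p2=snap('side','s4.png');o=telemetry.get_obs(); print(o['tcp_pos'],o['grip_width'],o['wrist_force'],proj(p2,o['tcp_pos']))
u,v=map(int,proj(p2,o['tcp_pos']))
a=cv2.resize(im2[v-60:v+35,u-50:u+60],None,fx=5,fy=5,interpolation=cv2.INTER_CUBIC)
# mark TCP
t=proj(p2,o['tcp_pos']);cv2.circle(a,(int((t[0]-u+50)*5),int((t[1]-v+60)*5)),4,(0,255,0),-1)
cv2.imwrite('pics/c4.png',a)
```

```text
[ 557.99427046 -324.92657634   10.92451335] 0.5993182972662033 [-0.57753654 -0.83989154 -0.67630596] (np.float64(337.09286858151444), np.float64(280.16032646225426))
```

View pics/c4.png

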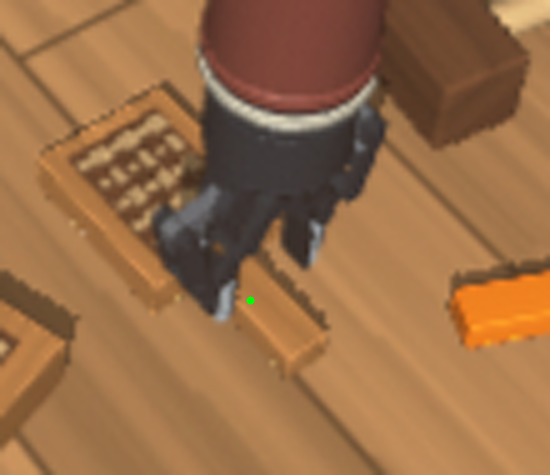

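The side crop shows the fingers straddling the handle, with tips near crop (222,318) and (310,265). I'll work out their height.

Run:
```python
from h import *
p=imaging.camera_params('side')
for x in(-28,28):
  for z in(0,5,10,15,20,25,30):
    u,v=proj(p,[558+x,-325,z]); print(x,z,round((u-287)*5),round((v-220)*5))
```

```text
-28 0 208 336
-28 5 209 331
-28 10 209 326
-28 15 210 321
-28 20 211 316
-28 25 211 311
-28 30 212 305
28 0 289 288
28 5 290 283
28 10 291 278
28 15 292 273
28 20 292 267
28 25 293 262
28 30 294 257
```

play_rows(
  delta_pos=[
    [0,0,0.003],
    [0,0,0.006],
    [0,0,0.006],
    [0,0,0.006],
    [0,0,0.006],
    [0,0,0.006],
    [0,0,0.006],
    [0,0,0.006],
  ],
  roll=[0,0,0,0,0,0,0,0],
  grip=[0.6,0.6,0.6,0.2,0.2,0.2,0.2,0.2],
  grip_force=30,
)

```text
time: 6.25
tcp_pos: [558.2, -324.9, 5.2]
ee_rot: [[-0.024, 1.0, 0.0], [1.0, 0.024, -0.0], [-0.0, 0.0, -1.0]]
wrist_force: [0.4, 0.0, -0.0]
grip_width: 0.198
grip_force: 0.0
```

Run:
```python
from h import *
print(env.finger_overhang,[a for a in dir(env) if a[0]!='_'])
o=telemetry.get_obs();print(o['tcp_pos'],o['grip_width'],o['joint_pos'])
```

```text
19.0 ['Unreachable', 'finger_overhang', 'sign_off']
[ 558.18690923 -324.94048494    5.22135167] 0.19834685937474583 [-0.03441871  0.58185609  0.65632512  1.70574184 -0.4111302   0.99566944
  0.79416115]
```

play_rows(
  delta_pos=[
    [0,0,0],
    [0,0,0],
    [0,0,0],
    [0,0,0.004],
    [0,0,0.008],
    [0,0,0.01],
    [0,0,0.01],
    [0,0,0.01],
    [0,0,0.01],
    [0,0,0.01],
    [0,0,0.01],
  ],
  roll=[0,0,0,0,0,0,0,0,0,0,0],
  grip=[0.6,0.6,0.6,0.6,0.6,0.6,0.6,0.2,0.2,0.2,0.2],
  grip_force=30,
)

```text
time: 7.35
tcp_pos: [558.3, -325.0, -4.6]
ee_rot: [[-0.024, 1.0, 0.0], [1.0, 0.024, -0.0], [-0.0, 0.0, -1.0]]
wrist_force: [-0.3, 0.5, 2.1]
grip_width: 0.32
grip_force: 32.9
```

play_rows(
  delta_pos=[
    [0,0,0],
    [0,0,0],
    [0,0,0.003],
    [0,0,0.006],
    [0,0,0.009],
    [0,0,0.011],
    [0,0,0.011],
    [0,0,0.011],
    [0,0,0.011],
    [0,0,0.011],
    [0,0,0.011],
  ],
  roll=[0,0,0,0,0,0,0,0,0,0,0],
  grip=[0.5,0.5,0.5,0.5,0.5,0.5,0.5,0.2,0.2,0.2,0.2],
  grip_force=70,
)

```text
time: 8.45
tcp_pos: [558.3, -325.0, -15.6]
ee_rot: [[-0.024, 1.0, 0.0], [1.0, 0.024, -0.0], [-0.0, 0.0, -1.0]]
wrist_force: [-1.4, 0.7, 2.3]
grip_width: 0.309
grip_force: 70.2
```

play_rows(
  delta_pos=[
    [0,0,-0.01],
    [0,0,-0.03],
    [0,0,-0.05],
    [0.02,0,-0.06],
    [0.05,0.005,-0.06],
    [0.08,0.01,-0.06],
    [0.115,0.013,-0.06],
    [0.15,0.017,-0.06],
    [0.185,0.021,-0.06],
    [0.22,0.025,-0.06],
    [0.255,0.029,-0.06],
    [0.285,0.033,-0.06],
    [0.31,0.036,-0.06],
    [0.33,0.039,-0.06],
    [0.34,0.04,-0.06],
    [0.34,0.04,-0.06],
    [0.34,0.04,-0.06],
    [0.34,0.04,-0.06],
  ],
  roll=[0,0,0,-0.01,-0.02,-0.03,-0.04,-0.05,-0.06,-0.07,-0.08,-0.09,-0.1,-0.109,-0.109,-0.109,-0.109,-0.109],
  grip=[0.2,0.2,0.2,0.2,0.2,0.2,0.2,0.2,0.2,0.2,0.2,0.2,0.2,0.2,0.2,0.2,0.2,0.2],
)

```text
time: 10.25
tcp_pos: [589.9, 14.0, 44.2]
ee_rot: [[-0.13, 0.991, -0.0], [0.991, 0.13, -0.001], [-0.001, -0.0, -1.0]]
wrist_force: [-0.0, -0.6, -3.1]
grip_width: 0.309
grip_force: 69.5
```

Run:
```python
from h import *
im2,p2=snap('side','s5.png')
im,p=snap('wrist','w5.png'); np.savez('w5.npz',**p); o=telemetry.get_obs(); print(o['tcp_pos'],o['ee_rot'],o['grip_width'],o['grip_force'],o['wrist_force'],o['time'],p['position'])
u,v=map(int,proj(p2,[580,100,40]));print(u,v)
a=cv2.resize(im2[v-55:v+65,u-75:u+75],(500,400),interpolation=cv2.INTER_CUBIC)
b=np.zeros((600,800,3),np.uint8);b[:300,:400]=cv2.resize(im,(400,300),interpolation=cv2.INTER_AREA);b[:320,400:]=cv2.resize(a,(400,320))
b[300:,:400]=cv2.resize(im[0:225,130:430],(400,300));cv2.imwrite('pics/m5.png',b)
```

```text
[589.91143238  14.43569412  44.19583443] [[-1.30522291e-01  9.91445375e-01 -4.94862199e-06]
 [ 9.91445276e-01  1.30522276e-01 -4.46948779e-04]
 [-4.42479395e-04 -6.32430667e-05 -9.99999900e-01]] 0.30704672976600944 69.53730940818787 [-0.13558168  0.72978436 -3.29374039] 10.35 [579.7240854   86.3716376  206.44564348]
261 180
```

View pics/m5.png

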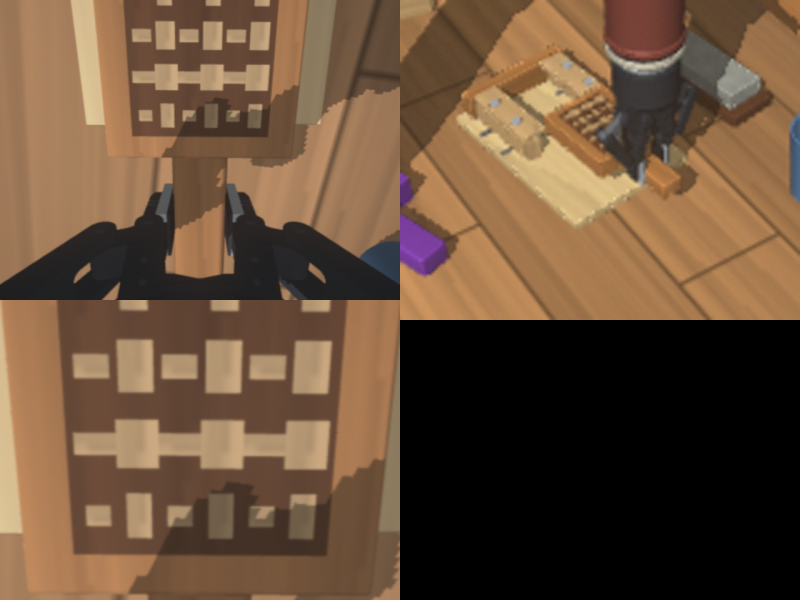

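The montage shows the block held level and carved face up, just short of the rails, with the apron's edges visible on both sides. I'll check its yaw and lateral position in numbers.

Run:
```python
from h import *
p=dict(np.load('w5.npz')); im=cv2.imread('pics/w5.png')
g=cv2.GaussianBlur(im,(5,5),0).astype(float)
def ed(line,c,w=9):
    d=np.abs(line[c-w+1:c+w+2]-line[c-w-1:c+w]).sum(1);k=d.argmax();s=slice(max(k-2,0),k+3);return c-w+(np.arange(len(d))[s]*d[s]).sum()/d[s].sum()
def rfit(x,y):
    x=np.array(x,float);y=np.array(y);m=np.ones(len(x),bool)
    for _ in range(6):
        k=np.polyfit(x[m],y[m],1);r=np.abs(y-np.polyval(k,x));m=r<max(.4,2*np.median(r))
    return k,m.mean(),np.median(r)
ch=np.array([[.9911],[.133]])
for n,a,b in(('L',(132,20),(150,215)),('R',(424,20),(409,215)),('hL',(241,222),(241,258)),('hR',(318,222),(318,258)),('carL',(176,20),(185,185)),('carR',(387,20),(376,185))):
    rs=range(a[1],b[1],3);cs=[ed(g[r],int(round(a[0]+(b[0]-a[0])*(r-a[1])/(b[1]-a[1])))) for r in rs]
    k,f,q=rfit(rs,cs);e=[ray(p,np.polyval(k,r),r,86 if n[0]!='h' else 84)[:2] for r in(a[1],b[1])]
    print(n,f.round(2),q.round(2),'t',[(.9911*x[0]+.133*x[1]).round(2) for x in e],'slope',((e[0][0]-e[1][0])/(e[0][1]-e[1][1])).round(4))
cs=list(range(160,400,4));rs=[ed(g[:,c],221) for c in cs];k,f,q=rfit(cs,rs)
e=[ray(p,c,np.polyval(k,c),86) for c in(150,409)];print('trail',f,q,e,'yaw',(e[1]-e[0])[1]/(e[1]-e[0])[0])
```

```text
L 0.98 0.11 t [np.float64(542.55), np.float64(541.75)] slope -0.1208
R 0.8 0.39 t [np.float64(629.46), np.float64(630.26)] slope -0.1476
hL 1.0 0.08 t [np.float64(572.26), np.float64(572.14)] slope -0.1255
hR 1.0 0.1 t [np.float64(599.41), np.float64(599.43)] slope -0.1351
carL 0.75 0.12 t [np.float64(554.76), np.float64(554.19)] slope -0.1225
carR 0.71 1.04 t [np.float64(614.88), np.float64(618.1)] slope -0.2006
trail 0.8666666666666667 1.0526934191386488 [array([540.85651877,  41.4731967 ,  86.        ]), array([628.92197161,  52.28899   ,  86.        ])] yaw 0.12281539404077563
```

play_rows(
  delta_pos=[
    [0,0.001,0.015],
    [0,0.001,0.03],
    [0,0.001,0.038],
    [0,0.001,0.042],
    [0,0.001,0.045],
    [0,0.001,0.047],
    [0,0.001,0.047],
  ],
  roll=[-0.002,-0.002,-0.002,-0.002,-0.002,-0.002,-0.002],
  grip=[0.2,0.2,0.2,0.2,0.2,0.2,0.2],
)

```text
time: 11.05
tcp_pos: [591.1, 16.1, -2.8]
ee_rot: [[-0.135, 0.991, 0.0], [0.991, 0.135, -0.0], [-0.0, 0.0, -1.0]]
wrist_force: [1.4, -0.4, -3.0]
grip_width: 0.308
grip_force: 69.6
```

play_rows(
  delta_pos=[
    [0,0,0.001],
    [0,0,0.001],
    [0,0,0.001],
    [0,0,0.001],
    [0,0,0.001],
    [0,0,0.001],
    [0,0,0.001],
    [0,0,0.001],
    [0,0,0.001],
    [0,0,0.001],
  ],
  roll=[0,0,0,0,0,0,0,0,0,0],
  grip=[0.2,0.2,0.42,0.42,0.42,0.42,0.2,0.2,0.2,0.2],
  grip_force=50,
)

```text
time: 12.05
tcp_pos: [591.2, 16.2, -3.6]
ee_rot: [[-0.135, 0.991, 0.0], [0.991, 0.135, 0.0], [0.0, 0.0, -1.0]]
wrist_force: [-0.8, 0.4, 5.1]
grip_width: 0.313
grip_force: 52.3
```

```bash
cat > m.py <<'E'
from h import *
import sys
p=imaging.camera_params('wrist');im=imaging.capture('wrist');f=sys.argv[1];cv2.imwrite('pics/'+f+'.png',im);np.savez(f+'.npz',**p)
o=telemetry.get_obs();P=o['tcp_pos'];print('tcp',P.round(2),'s',(-.133*P[0]+.9911*P[1]).round(1),'t',(.9911*P[0]+.133*P[1]).round(2),'yaw',np.arctan2(o['ee_rot'][1][1],o['ee_rot'][0][1]).round(4),'F',np.array(o['wrist_force']).round(2),'M',np.array(o['moment']).round(2),o['grip_width'],o['time'])
E
python3 m.py w6
```

```text
tcp [591.21  16.11  -3.61] s -62.7 t 588.09 yaw 0.135 F [-1.26 -0.21  4.8 ] M [0.14 0.22 0.05] 0.31529061157885147 12.1
```

```bash
cat > e.py <<'E'
from h import *
def ed(line,lo,hi,pol):
    d=pol*(line[lo+1:hi+1]-line[lo-1:hi-1]).sum(1);k=d.argmax();s=slice(max(k-2,0),k+3);w=np.clip(d[s],0,None);return lo+(np.arange(len(d))[s]*w).sum()/max(w.sum(),1e-6),d[k]
E
python3 - <<'E'
from e import *
p=dict(np.load('w6.npz'));im=cv2.imread('pics/w6.png');g=cv2.GaussianBlur(im,(3,3),0).astype(float)
T=lambda X:.9911*X[0]+.133*X[1]
# predicted columns of features
for r in(20,60,100,140,180,200):
    d=np.abs(g[r,2:]-g[r,:-2]).sum(1);pk=[c+1 for c in range(3,len(d)-3) if d[c]==d[c-3:c+4].max() and d[c]>40]
    print(r,[(c,round(T(ray(p,c,r,38)),1),round(T(ray(p,c,r,12)),1)) for c in pk if c<215 or c>345])
E
```

```text
20 [(40, np.float64(516.4), np.float64(501.1)), (131, np.float64(543.3), np.float64(533.8)), (172, np.float64(555.4), np.float64(548.5)), (388, np.float64(619.2), np.float64(626.1)), (428, np.float64(631.1), np.float64(640.5)), (464, np.float64(641.7), np.float64(653.4)), (517, np.float64(657.3), np.float64(672.4)), (525, np.float64(659.7), np.float64(675.3))]
60 [(47, np.float64(516.5), np.float64(501.2)), (134, np.float64(543.0), np.float64(533.4)), (175, np.float64(555.4), np.float64(548.6)), (349, np.float64(608.3), np.float64(612.9)), (376, np.float64(616.5), np.float64(622.8)), (385, np.float64(619.3), np.float64(626.2)), (424, np.float64(631.1), np.float64(640.6)), (458, np.float64(641.4), np.float64(653.1)), (484, np.float64(649.3), np.float64(662.7)), (492, np.float64(651.8), np.float64(665.7)), (519, np.float64(660.0), np.float64(675.6))]
100 [(54, np.float64(516.6), np.float64(501.4)), (138, np.float64(542.9), np.float64(533.4)), (178, np.float64(555.5), np.float64(548.6)), (184, np.float64(557.3), np.float64(550.9)), (376, np.float64(617.4), np.float64(623.9)), (382, np.f
[... 246 characters left out ...]
.float64(548.7)), (379, np.float64(619.3), np.float64(626.3)), (386, np.float64(621.6), np.float64(629.0)), (387, np.float64(621.9), np.float64(629.4)), (417, np.float64(631.6), np.float64(641.1)), (505, np.float64(659.9), np.float64(675.6))]
180 [(67, np.float64(516.6), np.float64(501.4)), (146, np.float64(542.9), np.float64(533.3)), (183, np.float64(555.2), np.float64(548.3)), (375, np.float64(619.0), np.float64(625.9)), (413, np.float64(631.7), np.float64(641.2)), (498, np.float64(659.9), np.float64(675.6))]
200 [(70, np.float64(516.5), np.float64(501.2)), (148, np.float64(542.9), np.float64(533.3)), (410, np.float64(631.4), np.float64(640.9)), (518, np.float64(667.8), np.float64(685.2))]
```

play_rows(
  delta_pos=[
    [0.003,0,-0.0005],
    [0.006,0,-0.0005],
    [0.01,0,-0.0005],
    [0.013,0,-0.0005],
    [0.016,0,-0.0005],
    [0.019,0,-0.0005],
    [0.022,0,-0.0005],
    [0.025,0,-0.0005],
    [0.025,0,-0.0005],
  ],
  roll=[0,0,0,0,0,0,0,0,0],
  grip=[0.2,0.2,0.2,0.2,0.2,0.2,0.2,0.2,0.2],
)

```text
time: 13.0
tcp_pos: [587.5, 41.8, -3.5]
ee_rot: [[-0.135, 0.991, -0.0], [0.991, 0.135, 0.0], [0.0, -0.0, -1.0]]
wrist_force: [0.5, 0.5, -0.9]
grip_width: 0.316
grip_force: 51.5
```

```bash
python3 m.py w7
```

```text
tcp [587.44  41.66  -3.49] s -36.8 t 587.76 yaw 0.1358 F [-0.41 -0.23 -1.24] M [ 0.16 -0.11  0.03] 0.31711941078306 13.05
```

play_rows(
  delta_pos=[
    [0.004,0,0],
    [0.008,0,0],
    [0.013,0,0],
    [0.018,0,0],
    [0.023,0,0],
    [0.028,0,0],
    [0.033,0,0],
    [0.038,0,0],
    [0.042,0,0],
    [0.045,0,0],
    [0.045,0,0],
  ],
  roll=[0,0,0,0,0,0,0,0,0,0,0],
  grip=[0.2,0.2,0.2,0.2,0.2,0.2,0.2,0.2,0.2,0.2,0.2],
)

```text
time: 14.15
tcp_pos: [581.5, 86.2, -3.4]
ee_rot: [[-0.135, 0.991, 0.0], [0.991, 0.135, 0.0], [0.0, 0.0, -1.0]]
wrist_force: [1.1, 0.7, -1.0]
grip_width: 0.317
grip_force: 51.5
```

```bash
python3 m.py w8
python3 - <<'E'
from e import *
p=dict(np.load('w8.npz'));im=cv2.imread('pics/w8.png');g=cv2.GaussianBlur(im,(3,3),0).astype(float)
T=lambda X:.9911*X[0]+.133*X[1]
for r in(20,40,120,160,190):
    d=np.abs(g[r,2:]-g[r,:-2]).sum(1);pk=[c+1 for c in range(3,len(d)-3) if d[c]==d[c-3:c+4].max() and d[c]>40]
    print(r,[(c,*[round(float(T(ray(p,c,r,z))),1) for z in (49.5,38,12)]) for c in pk if c<200 or c>360])
E
```

```text
tcp [581.53  85.92  -3.37] s 7.8 t 587.78 yaw 0.1355 F [ 0.32  1.03 -1.9 ] M [ 0.06 -0.15 -0.08] 0.3184688268049298 14.2
20 [(33, 520.8, 513.8, 498.1), (153, 553.0, 549.4, 541.3), (198, 565.0, 562.7, 557.5), (388, 615.9, 619.0, 625.9), (415, 623.2, 627.0, 635.6), (536, 655.5, 662.7, 679.0)]
40 [(37, 520.9, 514.0, 498.3), (154, 552.8, 549.2, 541.0), (174, 558.2, 555.2, 548.3), (186, 561.5, 558.8, 552.7), (378, 613.6, 616.4, 622.8), (387, 616.1, 619.1, 626.1), (413, 623.1, 626.9, 635.5), (508, 648.9, 655.4, 670.2)]
120 [(58, 523.1, 516.4, 501.2), (141, 547.0, 542.8, 533.4), (179, 558.0, 554.9, 548.1), (375, 614.4, 617.3, 623.8), (380, 615.9, 618.9, 625.8), (417, 626.5, 630.7, 640.1), (509, 653.0, 659.9, 675.6)]
160 [(65, 523.3, 516.6, 501.4), (145, 547.0, 542.8, 533.3), (182, 558.0, 555.0, 548.1), (194, 561.6, 558.9, 552.9), (365, 612.3, 615.0, 621.0), (377, 615.9, 618.9, 625.8), (415, 627.2, 631.4, 641.0), (502, 653.0, 659.9, 675.6), (545, 665.7, 674.0, 692.7)]
190 [(69, 523.0, 516.3, 501.1), (148, 547.0, 542.8, 533.3), (184, 558.0, 554.9, 548.0), (375, 616.0, 619.1, 626.0), (411, 626.9, 631.1, 640.6), (497, 653.0, 660.0, 675.7), (545, 667.6, 676.1, 695.2)]
```

play_rows(
  delta_pos=[
    [0.002,0.0005,0],
    [0.005,0.001,0],
    [0.01,0.001,0],
    [0.015,0.001,0],
    [0.02,0.001,0],
    [0.025,0.001,0],
    [0.03,0.001,0],
    [0.035,0.001,0],
    [0.039,0.001,0],
    [0.042,0.001,0],
    [0.042,0.001,0],
  ],
  roll=[0.001,0.001,0.001,0.001,0.001,0.001,0.001,0.001,0.001,0.001,0.001],
  grip=[0.2,0.2,0.2,0.2,0.2,0.2,0.2,0.2,0.2,0.2,0.2],
)

```text
time: 15.3
tcp_pos: [576.8, 128.0, -3.4]
ee_rot: [[-0.134, 0.991, -0.0], [0.991, 0.134, 0.0], [0.0, 0.0, -1.0]]
wrist_force: [-0.2, 0.8, -2.2]
grip_width: 0.316
grip_force: 51.5
```

```bash
python3 m.py w9
```

```text
tcp [576.82 127.64  -3.41] s 49.8 t 588.67 yaw 0.1345 F [-0.34  0.82 -1.29] M [ 0.06  0.02 -0.03] 0.3169565586971765 15.35
```

play_rows(
  delta_pos=[
    [0.001,0,0],
    [0.002,0,0],
    [0.003,0,0],
    [0.004,0,0],
    [0.005,0,0],
    [0.0055,0,0],
    [0.006,0,0],
    [0.006,0,0],
  ],
  roll=[0,0,0,0,0,0,0,0],
  grip=[0.2,0.2,0.2,0.2,0.2,0.2,0.2,0.2],
)

```text
time: 16.15
tcp_pos: [576.1, 133.3, -3.4]
ee_rot: [[-0.134, 0.991, 0.0], [0.991, 0.134, 0.0], [0.0, 0.0, -1.0]]
wrist_force: [0.1, 0.1, -2.9]
grip_width: 0.316
grip_force: 51.5
```

play_rows(
  delta_pos=[
    [0.0005,0,0],
    [0.001,0,0],
    [0.001,0,0],
  ],
  roll=[0,0,0],
  grip=[0.2,0.2,0.2],
)

```text
time: 16.45
tcp_pos: [576.0, 134.2, -3.4]
ee_rot: [[-0.134, 0.991, 0.0], [0.991, 0.134, 0.0], [0.0, 0.0, -1.0]]
wrist_force: [-0.5, 0.2, -2.2]
grip_width: 0.312
grip_force: 51.5
```

play_rows(
  delta_pos=[
    [0.0005,0,0],
    [0.0005,0,0],
  ],
  roll=[0,0],
  grip=[0.2,0.2],
)

```text
time: 16.65
tcp_pos: [575.9, 134.7, -3.4]
ee_rot: [[-0.134, 0.991, 0.0], [0.991, 0.134, 0.0], [0.0, 0.0, -1.0]]
wrist_force: [-0.4, -1.5, -1.7]
grip_width: 0.314
grip_force: 51.5
```

```bash
python3 m.py w10
```

```text
tcp [575.89 134.68  -3.4 ] s 56.9 t 588.68 yaw 0.134 F [-0.58 -0.63 -1.16] M [-0.08 -0.1   0.03] 0.31437569243370717 16.7
```

play_rows(
  delta_pos=[
    [0.0005,0,0],
    [0.0005,0,0],
  ],
  roll=[0,0],
  grip=[0.2,0.2],
)

```text
time: 16.9
tcp_pos: [575.8, 135.1, -3.4]
ee_rot: [[-0.134, 0.991, 0.0], [0.991, 0.134, -0.0], [-0.0, 0.0, -1.0]]
wrist_force: [0.1, -0.2, -1.9]
grip_width: 0.314
grip_force: 51.5
```

play_rows(
  delta_pos=[
    [0.0005,0,0],
    [0.0005,0,0],
  ],
  roll=[0,0],
  grip=[0.2,0.2],
)

```text
time: 17.1
tcp_pos: [575.9, 135.1, -3.4]
ee_rot: [[-0.133, 0.991, 0.0], [0.991, 0.133, -0.001], [-0.001, 0.0, -1.0]]
wrist_force: [-0.0, -2.4, -2.1]
grip_width: 0.318
grip_force: 51.5
```

play_rows(
  delta_pos=[
    [0.0005,0,0],
    [0.0005,0,0],
  ],
  roll=[0,0],
  grip=[0.2,0.2],
)

```text
time: 17.3
tcp_pos: [575.9, 135.2, -3.3]
ee_rot: [[-0.133, 0.991, 0.0], [0.991, 0.133, -0.001], [-0.001, 0.0, -1.0]]
wrist_force: [1.0, -5.1, -1.7]
grip_width: 0.316
grip_force: 51.5
```

play_rows(
  delta_pos=[
    [0.0005,0,0],
    [0.0005,0,0],
  ],
  roll=[0,0],
  grip=[0.2,0.2],
)

```text
time: 17.5
tcp_pos: [575.9, 135.2, -3.4]
ee_rot: [[-0.133, 0.991, 0.0], [0.991, 0.133, -0.001], [-0.001, 0.0, -1.0]]
wrist_force: [2.4, -6.4, -1.2]
grip_width: 0.317
grip_force: 51.5
```

The block has met the stop gently at the expected position (6 N, TCP stalled). I'll let go and retreat.

play_rows(
  delta_pos=[
    [0,0,0],
    [0,0,0],
    [0,0,0],
    [0,0,0],
    [0,0,0],
    [0,0,-0.005],
    [0,0,-0.02],
    [0,0,-0.05],
    [0,0,-0.09],
    [0,0,-0.13],
    [-0.02,0,-0.17],
    [-0.03,0,-0.2],
    [-0.03,0,-0.21],
    [-0.03,0,-0.21],
    [-0.03,0,-0.21],
  ],
  roll=[0,0,0,0,0,0,0,0,0,0,0,0,0,0,0],
  grip=[0.6,0.6,0.6,0.6,0.6,0.6,0.6,0.6,0.6,0.6,0.6,0.6,0.6,0.6,0.6],
)

```text
time: 19.0
tcp_pos: [579.0, 107.6, 205.8]
ee_rot: [[-0.134, 0.991, -0.001], [0.991, 0.134, 0.0], [0.0, -0.001, -1.0]]
wrist_force: [0.3, 0.1, -0.2]
grip_width: 0.599
grip_force: 0.0
```

```bash
python3 m.py w11
python3 - <<'E'
from e import *
p=dict(np.load('w11.npz'));im=cv2.imread('pics/w11.png');g=cv2.GaussianBlur(im,(3,3),0).astype(float)
# profile along channel centre t=588 offset 37 (outside carving? frame rim) : colour vs s around handle end, trailing edge, stop
X=np.array([.9911,.133]);Y=np.array([-.133,.9911])
for t,z,lo,hi in((588,36,55,75),(560,38,80,100),(616,38,80,100),(588,38,192,204)):
    S=np.arange(lo,hi,.5);C=[]
    for s in S:
        u,v=proj(p,[*(t*X+s*Y),z]);C.append(cv2.getRectSubPix(im,(1,1),(float(u),float(v)))[0,0].astype(float) if 0<=v<420 else np.zeros(3))
    C=np.array(C);d=np.abs(C[2:]-C[:-2]).sum(1);k=np.argsort(d)[::-1][:3];print(t,z,[(S[i+1],round(d[i])) for i in k])
E
```

```text
tcp [578.69 107.6  205.25] s 29.7 t 587.85 yaw 0.135 F [-1.    0.07  0.33] M [ 0.01 -0.01 -0.03] 0.6009443225524704 19.05
588 36 [(np.float64(55.5), 4), (np.float64(63.5), 2), (np.float64(58.0), 2)]
560 38 [(np.float64(89.5), 90), (np.float64(89.0), 73), (np.float64(90.0), 62)]
616 38 [(np.float64(89.5), 27), (np.float64(99.0), 24), (np.float64(90.0), 22)]
588 38 [(np.float64(203.0), 0), (np.float64(202.5), 0), (np.float64(202.0), 0)]
```

```bash
python3 -c "
from workcell import env
print(env.sign_off())"
```

```text
the job is handed in; nothing more can be done
None
```

The printing block is in the frame, carving up under both lips and against the end stop (about 6 N contact, back edge within 0.5 mm of home by camera). I let it go and handed the job in at about 19 s; no verdict came back.

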